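# Find the stamped crate and push it to the dispatch line

## Robot

A 7-joint arm with a two-finger parallel gripper is mounted at the origin on a cart in front of the work surface, level with it; the furniture and walls round the work are solid. World frame = base frame: x ahead of the robot, y to its left, z up, the work surface at z = 0. Lengths are in m, angles in rad, forces in N, time in s.
With the tool pointing down it reaches from about 0.4 to 0.75 m from the base axis. Payload 19.5 kg.
Tool frame: the origin (TCP) lies at the very end of the fingers, on their centre line; the grasp point (between the pads) lies 19 mm behind it; x points along the fingers, z is the direction in which the jaws open and shut, and the axes are right-handed (so a half turn about x gives the same grasp; the last joint's range is limited). The gripper opens to 85 mm and grips with 20 to 120 N. Pads are 22 mm wide; open, the fingers measure 114 mm over their backs; the gripper's body (76 mm by 85 mm) begins 54 mm behind the grasp point. The pads swing forward as they close: fully open they stand 13 mm farther back than shut.
Start: joints at [1.106, 0.707, -0.028, 1.485, 0.022, 0.951, -0.075], TCP at [0.236, -0.524, 0.231] pointing down, gripper open.
Joint ranges: [-2.71, 2.71], [-0.32, 2.16], [-1.57, 1.52], [0, 2.45], [-1.46, 4.6], [0, 2.02], [-2.83, 2.83]. Speed limits (rad/s): [1.89, 1.89, 2.57, 2.57, 3.01, 3.01, 3.01].

## Interface

Orientations are given as a unit quaternion [x, y, z, w].
In Python, from rig import manip gives the robot as it stands.
- The arm moves only by the tool step_arm, never from a script. Its argument "series" is a list that holds one entry, the list of rows, each a list of 4 numbers: the shift along the tool's x, y, z as a fraction of full scale, then the turn about the tool's x as a fraction of full scale. A call has 1 to 12 rows; each row shifts and turns the commanded pose from where the row before left it, along the tool's axes as they then stand; what a row does not reach is not made up. Full scale, the value 1, is 0.05 m for a shift and 6 degrees for a turn. A row lasts 1/8 s, in which the tool goes at most 62.5 mm and 10.7 degrees, less where a joint would pass 70% of its speed; a pose out of reach is approached as far as the arm can. A call with a number of a shift or a turn outside -1 to 1 is refused whole. A call with a gripper value outside its range is refused whole. "fingers" is the closure, from -1 (fully open) to 1 (shut), so that 0 is half open, set as the call begins (left out, the last holds). The fingers move at their own pace and stop on an object; "grip_force" is the grip in N (left out, the last holds). Time passes only in rows, so rows that do not move let the fingers close. It gives the time, the measured TCP pose, the force and the opening at its end, in the units of the state.
- manip.sense(): the state, without advancing time (a new reading comes with each control period).
- manip.read_camera(name): name is "scene" or "top" or "wrist"; returns the picture (480x640x3 uint8, red, green, blue); there is no depth.
- manip.camera_params(name): a dict with "intrinsics" (3x3 intrinsics, pixels), "pose" (4x4, takes a point from camera to world coordinates). Camera axes: x right, y up, looking along -z (the intrinsics and any distortion apply to the point x, -y, -z); pixel columns grow to the right and rows downward; lengths in m; the calibration is good to about 2 mm. A picture is of the moment at which its call begins: read the wrist's pose just before it. camera_params takes no time and is no camera call; for the wrist camera it gives the pose at the moment of the call.
- manip.hand_in(): hands the job in, once; it reports no verdict.
The state is a dict: "t": time; "joints": joint angles; "joint_velocities": joint speeds; "tau": joint torques, N m; "tcp_pos": TCP position; "orientation": TCP orientation; "wrist_force": force on the tool from outside, world axes, zero at the start; "wrist_torque": the same for the moment, N m; "opening": finger opening in m.
Only numpy, scipy, OpenCV 4.12 (cv2) and the standard library are available. Lean on these libraries where they do the work, as an engineer would, in place of code of your own. Each camera call takes 0.05 s, during which the arm holds its last target.

## Task

Two identical small grey crates stand on the worktop, one on each side of the blue dispatch line, and one of them has an orange stamp patch underneath. Tip the left crate over onto its back, away from you so that its underside faces you, then do the same with the right one; when both lie on their backs, push the stamped one sideways until it lies centred across the blue line, and leave the other lying where it fell. Only push with the fingertips or the outside of the fingers: never pick up a crate, and leave everything else alone.

Things in the scene. Friction and masses are not known exactly. Their poses are not given: they have to be found in the camera images.
- crate_1: small grey open-topped crate, empty, 50 mm deep (x), 80 mm wide (y), 80 mm high (z), 3 mm walls, a 10 mm band 3 mm proud round top and foot; 0.13 to 0.25 kg. Origin at the centre of its underside, z to its open top, x away from the robot (start yaw up to 0.25 rad). Pushed level near the top of its near wall it rocks on its far lower edge and falls on its back past about 32 degrees; then x points down
- crate_2: second crate, outwardly the same as crate_1 in every size, axis and behaviour (50 x 80 x 80 mm, origin at the centre of its underside, z to its open top). Just one of the two is stamped. Both grip the worktop well, so a push above mid height tips rather than slides them
- crate_1_mid (a point): middle of crate_1's box, 40 mm above its underside along its z (25 mm above the worktop when it lies on its back)
- crate_2_mid (a point): middle of crate_2's box, 40 mm above its underside along its z (25 mm above the worktop when it lies on its back)
- stamp (a point): centre of the stamp, a flat plain orange patch 36 x 64 mm in the middle of the underside of one of the crates (the underside is recessed 1 mm); the other crate's underside is plain grey. Hidden until that crate is on its back; then it faces the robot
- line: the dispatch line: a straight strip of blue tape on the worktop, 260 mm long along its x (roughly away from the robot), 16 mm wide (y), of no noticeable thickness. Origin at the centre of the strip; y points to the left, so the left crate is at positive y of it. The worktop has a hairline seam between the left crate and the line; right of it the top is 1 mm lower
- dish: bystander: flat round white petri dish, 59 mm across, 15 mm high, origin under its centre
- clock: bystander: white timer 60 x 64 x 20 mm, origin under its centre
- marker: bystander: red and white felt marker 134 mm long along its y, origin under its centre
- tape: bystander: roll of masking tape lying flat, 68 mm across, 19 mm high, origin under its centre
- beaker: bystander: clear beaker 55 mm across, 70 mm high, origin under its centre
Mind the look-alikes: they are no part of the job. What is shaped like the crate_2 but purple is not meant.

How it is judged:
On the way, in this order (a step that is already met when the one before it is completed fails the run):
1. the left crate lies still on its back, underside towards the robot (((y of crate_1_mid in the frame of line above 0 m and angle between crate_1's own x axis and vertical above 2.8 rad and (linear speed of crate_1 below 0.02 m/s and angular speed of crate_1 below 0.1 rad/s)) or (y of crate_2_mid in the frame of line above 0 m and angle between crate_2's own x axis and vertical above 2.8 rad and (linear speed of crate_2 below 0.02 m/s and angular speed of crate_2 below 0.1 rad/s)))), for 0.2 s.
2. both crates lie still on their backs (angle between each of crate_1, crate_2's own x axis and vertical above 2.8 rad and linear speed of each of crate_1, crate_2 below 0.02 m/s and angular speed of each of crate_1, crate_2 below 0.1 rad/s), for 0.2 s.
3. the stamped crate lies centred across the blue line (y of crate_1_mid in the frame of line between -0.015 and 0.015 m and x of crate_1_mid in the frame of line between -0.12 and 0.12 m and angle between crate_1's own x axis and vertical above 2.8 rad), for 0.2 s.
At the end, for the whole second after the job is handed in: Both crates lie still on their backs (within about 0.34 rad), undersides towards the robot; the middle of the stamped one is within 15 mm of the middle of the blue line sideways and within the strip's length; the middle of the other is more than 80 mm from the line (all of step 3 and angle between crate_2's own x axis and vertical above 2.8 rad and linear speed of each of crate_1, crate_2 below 0.02 m/s and angular speed of each of crate_1, crate_2 below 0.1 rad/s and (y of crate_2_mid in the frame of line above 0.08 m or y of crate_2_mid in the frame of line below -0.08 m)); the robot touches nothing.
It fails at once if a crate is lifted off the worktop ((height (world z) of crate_1_mid above 0.075 m or (angle between crate_1's own x axis and vertical above 2.8 rad and height (world z) of crate_1_mid above 0.05 m) or (angle between crate_1's own z axis and vertical below 0.15 rad and height (world z) of crate_1_mid above 0.065 m)) or (height (world z) of crate_2_mid above 0.075 m or (angle between crate_2's own x axis and vertical above 2.8 rad and height (world z) of crate_2_mid above 0.05 m) or (angle between crate_2's own z axis and vertical below 0.15 rad and height (world z) of crate_2_mid above 0.065 m))).
It fails at once if the unstamped crate is pushed away from where it stood (more than 0.2 m) (distance of crate_2_mid from where it was at the start of the episode above 0.2 m).
It fails at once if a crate falls on its side, on its face or upside down ((angle between crate_1's own x axis and vertical below 0.8 rad or angle between crate_1's own y axis and vertical below 0.7 rad or angle between crate_1's own y axis and vertical above 2.44 rad or angle between crate_1's own z axis and vertical above 2.2 rad) or (angle between crate_2's own x axis and vertical below 0.8 rad or angle between crate_2's own y axis and vertical below 0.7 rad or angle between crate_2's own y axis and vertical above 2.44 rad or angle between crate_2's own z axis and vertical above 2.2 rad)).
It fails at once if a bystander (dish, timer, marker, tape roll, or beaker) is moved more than 25 mm (distance of any of dish, clock, marker, tape, beaker from where it was at the start of the episode above 0.025 m).
It also fails if it takes over 64 s, if anything falls off the work surface, if the arm or the gripper's body presses on something with over 40 N, if the wrist force passes 120 N, or if a joint passes its speed limit or range.

## Working session

There is one attempt and no reset: what is moved stays moved. The work goes in short steps, Python scripts to look and compute and a tool call to move; the robot and the scene stay as the last step left them, time stands still between calls to the robot, and variables do not carry over. Pictures are saved under pics/ and viewed, and the job is handed in when it is done.

Besides the shell and the picture viewer there is one more tool, called after ">>>" by a JSON object that holds its "op" and its "data". step_arm: Moves the arm, as the interface text tells. Shift numbers are shares of 0.05 m and turn numbers shares of 6 degrees, none past 1 either way. Its arguments: {"type":"object","properties":{"series":{"type":"array"},"fingers":{"type":"number"},"grip_force":{"type":"number"}},"required":["series"]}

```bash
mkdir -p pics; ls; python3 - <<'E'
from rig import manip
import cv2,numpy as np
for n in ["scene","top","wrist"]:
    p=manip.camera_params(n);print(n,np.round(p["intrinsics"],1).tolist(),np.round(p["pose"],4).tolist(),[k for k in p])
    cv2.imwrite(f"pics/{n}0.png",manip.read_camera(n)[:,:,::-1])
print(manip.sense())
E
```

```text
pics
scene [[563.9, 0.0, 314.0], [0.0, 563.9, 245.8], [0.0, 0.0, 1.0]] [[-0.6777, 0.3315, -0.6564, -0.8322], [-0.7349, -0.3378, 0.5881, 1.167], [-0.0267, 0.8809, 0.4725, 1.0864], [0.0, 0.0, 0.0, 1.0]] ['intrinsics', 'pose']
top [[541.3, 0.0, 320.5], [0.0, 541.3, 241.8], [0.0, 0.0, 1.0]] [[-0.0202, 0.9835, -0.1798, 0.2736], [-0.9964, -0.0345, -0.0772, -0.2191], [-0.0821, 0.1776, 0.9807, 1.6029], [0.0, 0.0, 0.0, 1.0]] ['intrinsics', 'pose']
wrist [[367.7, 0.0, 321.2], [0.0, 367.7, 239.3], [0.0, 0.0, 1.0]] [[0.4096, 0.8615, 0.2999, 0.3125], [-0.9122, 0.3871, 0.134, -0.4899], [-0.0007, -0.3285, 0.9445, 0.374], [0.0, 0.0, 0.0, 1.0]] ['intrinsics', 'pose']
{'t': 0.15, 'joints': array([ 1.10627747,  0.70692178, -0.02759024,  1.48484091,  0.02196949,
        0.95092309, -0.0755593 ]), 'joint_velocities': array([-0.00015039, -0.00124186,  0.00203143, -0.00125724, -0.00060994,
       -0.00201947, -0.00088564]), 'tau': array([ 8.04323499e-04, -8.83307290e+01,  1.23473335e+00, -2.36192948e+01,
        1.69999542e-02,  5.49811506e-03,  9.55588598e-05]), 'tcp_pos': array([ 0.23586385, -0.52419713,  0.23096901]), 'orientation': array([ 0.38412684,  0.59400538, -0.38383052,  0.59353038]), 'wrist_force': array([-0.49250686, -0.42680301, -0.33943451]), 'wrist_torque': array([-0.007962  , -0.00314261,  0.00073969]), 'opening': 0.08586540414991213}
```

View pics/scene0.png

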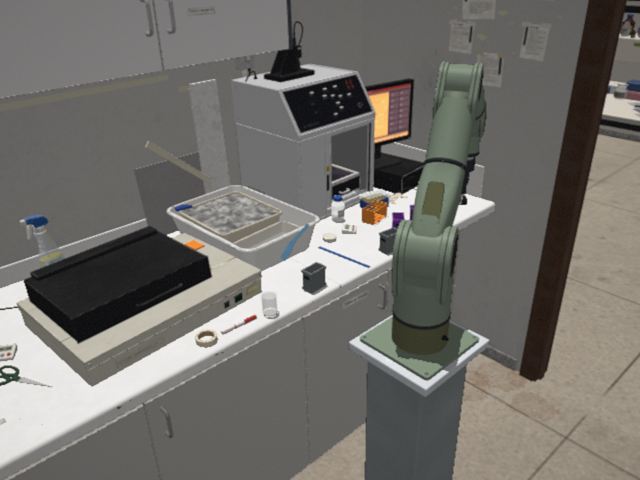

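View pics/top0.png

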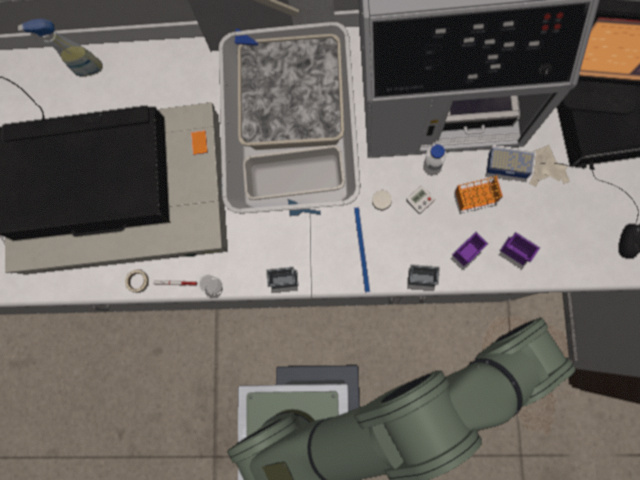

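View pics/wrist0.png

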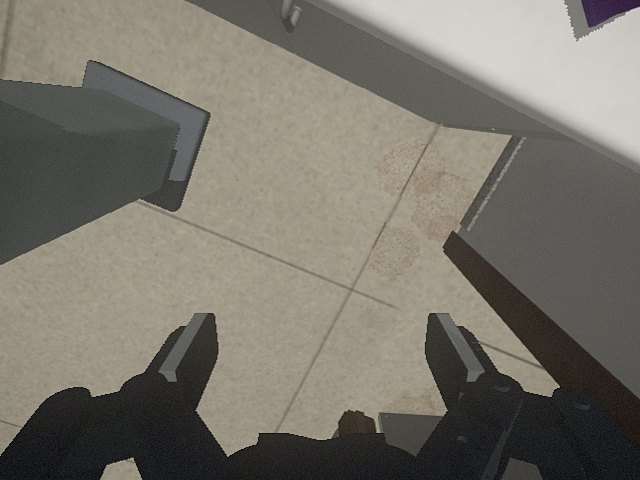

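```bash
cat > h.py <<'E'
from rig import manip
import cv2,numpy as np
from scipy.spatial.transform import Rotation as Ro
def ray(n,uv,z,p=None):
    p=p or manip.camera_params(n);K=p["intrinsics"];T=np.array(p["pose"])
    d=np.linalg.inv(K)@np.array([uv[0],uv[1],1.]);d=T[:3,:3]@np.array([d[0],-d[1],-d[2]])
    o=T[:3,3];return o+d*(z-o[2])/d[2]
def proj(n,P,p=None):
    p=p or manip.camera_params(n);T=np.array(p["pose"]);c=T[:3,:3].T@(np.array(P)-T[:3,3])
    q=p["intrinsics"]@np.array([c[0],-c[1],-c[2]]);return q[:2]/q[2]
E
python3 - <<'E'
from h import *
im=cv2.imread("pics/top0.png")
hsv=cv2.cvtColor(im,cv2.COLOR_BGR2HSV)
m=cv2.inRange(hsv,(100,120,60),(125,255,255));m[:200]=0;m[:,:340]=0
c=max(cv2.findContours(m,0,1)[0],key=cv2.contourArea);r=cv2.minAreaRect(c);print(r)
b=cv2.boxPoints(r)
for q in b:print(q,ray("top",q,0).round(3))
for q in [(283,278),(423,276),(211,286),(311,215),(311,297),(382,200),(421,199),(320,293),(468,250)]:print(q,ray("top",q,0.).round(3),ray("top",q,0.08).round(3))
s=manip.sense();print(Ro.from_quat(s['orientation']).as_matrix().round(3),s['tcp_pos'])
cv2.imwrite("pics/t0a.png",cv2.resize(im[230:310,180:460],None,fx=2.8,fy=2.8,interpolation=cv2.INTER_CUBIC))
E
```

```text
((361.5, 249.50003051757812), (82.00758361816406, 3.502338171005249), 82.40535736083984)
[354.34497 209.08737] [ 0.665 -0.198  0.   ]
[357.8166  208.62448] [ 0.666 -0.209  0.   ]
[368.65503 289.9127 ] [ 0.418 -0.233  0.   ]
[365.1834  290.37558] [ 0.417 -0.222  0.   ]
(283, 278) [0.461 0.022 0.   ] [0.452 0.01  0.08 ]
(423, 276) [ 0.455 -0.393  0.   ] [ 0.446 -0.384  0.08 ]
(211, 286) [0.443 0.242 0.   ] [0.435 0.219 0.08 ]
(311, 215) [ 0.651 -0.066  0.   ] [ 0.633 -0.073  0.08 ]
(311, 297) [ 0.402 -0.061  0.   ] [ 0.395 -0.069  0.08 ]
(382, 200) [ 0.69  -0.283  0.   ] [ 0.669 -0.279  0.08 ]
(421, 199) [ 0.688 -0.4    0.   ] [ 0.667 -0.391  0.08 ]
(320, 293) [ 0.413 -0.088  0.   ] [ 0.406 -0.095  0.08 ]
(468, 250) [ 0.528 -0.528  0.   ] [ 0.515 -0.513  0.08 ]
[[-0.     0.912  0.41 ]
 [ 0.001  0.41  -0.912]
 [-1.    -0.    -0.001]] [ 0.23586385 -0.52419713  0.23096901]
```

View pics/t0a.png

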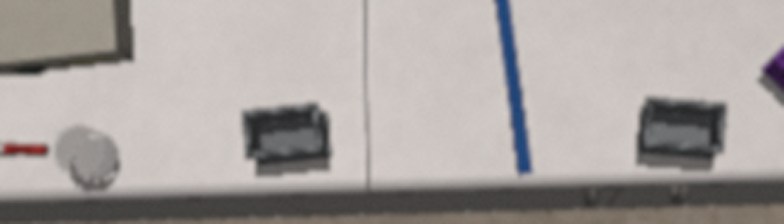

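>>> {"op": "step_arm", "data": {"series": [[[0, 0, 0, 1], [0, 0, 0, 1], [0, 0, 0, 1], [0, 0, 0, 1], [0, 0.8, -0.6, 0], [0, 0.8, -0.6, 0], [0, 0.8, -0.6, 0], [0, 0.8, -0.6, 0], [0, 0, -1, 0], [0, 0, -1, 0], [0, 0, -1, 0], [0, 0, -1, 0]]], "fingers": 1}}

```text
t: 1.65
tcp_pos: [0.3945, -0.2021, 0.2313]
orientation: [0.499, 0.501, -0.499, 0.501]
wrist_force: [1.5, 1.2, 0.5]
opening: -0.0002
```

>>> {"op": "step_arm", "data": {"series": [[[0, -0.2, -1, 0], [0, 0, -1, 0], [0, 0, -1, 0], [0, 0, -1, 0], [0, 0, 0, 0]]]}}

```text
t: 2.28
tcp_pos: [0.3838, -0.0006, 0.2312]
orientation: [0.498, 0.503, -0.497, 0.502]
wrist_force: [-0.1, -1.1, -0.4]
opening: -0.0
```

```bash
python3 - <<'E'
from h import *
import pickle
s=manip.sense();print(s['tcp_pos'],Ro.from_quat(s['orientation']).as_matrix().round(3).tolist(),s['joints'].round(2))
p=manip.camera_params("wrist");im=manip.read_camera("wrist")[:,:,::-1]
pickle.dump(p,open("w1.pkl","wb"));cv2.imwrite("pics/w1.png",im)
E
```

```text
[ 0.38376156 -0.00056618  0.23123328] [[-0.0, 1.0, 0.01], [0.001, 0.01, -1.0], [-1.0, -0.0, -0.001]] [-0.21  0.45  0.2   2.12 -0.17  0.58 -1.45]
```

View pics/w1.png

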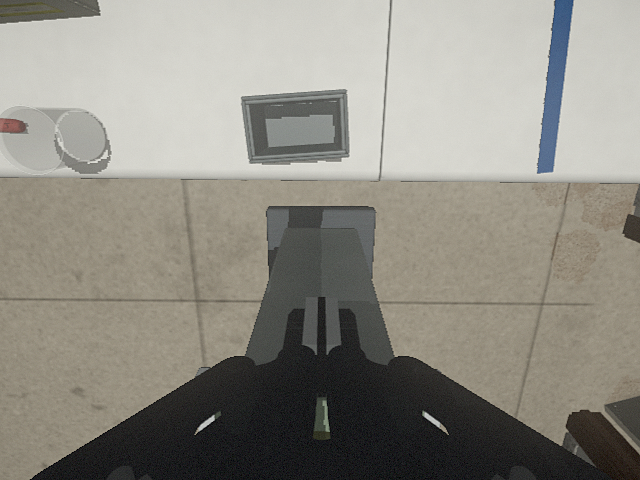

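The wrist view shows the left crate. Its rim corners are at about (242,97), (346,90), (348,157) and (248,163). The seam is on its right, with the blue tape further right.

```bash
python3 - <<'E'
from h import *
import pickle
p=pickle.load(open("w1.pkl","rb"))
P=[ray("w",q,0.08,p) for q in [(242,97),(346,90),(348,157),(248,163)]]
for q in P:print(q.round(4))
print(np.mean(P,0)); d=P[3]-P[2];print(np.arctan2(-d[0],d[1]),np.linalg.norm(d));d=P[0]-P[1];print(np.arctan2(-d[0],d[1]),np.linalg.norm(d))
print([ray("w",q,0,p).round(3) for q in [(100,180),(382,181),(300,180)]])
for q in [(545,172),(553,172),(555,0),(571,0)]:print(ray("w",q,0,p).round(4))
E
```

```text
[0.4775 0.0591 0.08  ]
[ 0.4831 -0.0184  0.08  ]
[ 0.4342 -0.0215  0.08  ]
[0.4288 0.0574 0.08  ]
[0.45589906 0.0191381  0.08      ]
0.0681945744666746 0.07906211425495684
0.0715653199220068 0.07771730800820972
[array([0.4  , 0.225, 0.   ]), array([ 0.401, -0.063,  0.   ]), array([0.402, 0.021, 0.   ])]
[ 0.412  -0.2273  0.    ]
[ 0.4121 -0.2353  0.    ]
[ 0.5622 -0.2046  0.    ]
[ 0.5623 -0.2186  0.    ]
```

>>> {"op": "step_arm", "data": {"series": [[[0, 0.1, -0.31, -0.55], [0.8, 0.0, 0, 0], [0.8, 0, 0, 0], [0.8, 0, 0, 0], [0.96, 0, 0, 0], [0, 0, 0, 0]]]}}

```text
t: 3.08
tcp_pos: [0.3874, 0.0114, 0.0613]
orientation: [0.483, 0.517, -0.486, 0.513]
wrist_force: [0.7, 0.1, 1.6]
opening: 0.0003
```

>>> {"op": "step_arm", "data": {"series": [[[0, 0.3, -0.06, 0], [0, 0.3, 0, 0], [0, 0.15, 0, 0], [0, 0.15, 0, 0], [0, 0.15, 0, 0], [0, 0.15, 0, 0], [0, 0, 0, 0]]]}}

```text
t: 3.95
tcp_pos: [0.449, 0.0185, 0.0633]
orientation: [0.485, 0.515, -0.484, 0.515]
wrist_force: [-0.7, 0.4, -0.3]
opening: -0.0004
```

```bash
python3 - <<'E'
from h import *
s=manip.sense();print(s['tcp_pos'],s['wrist_force'])
cv2.imwrite("pics/w2.png",manip.read_camera("wrist")[:,:,::-1])
E
```

```text
[0.44897955 0.01848139 0.0632825 ] [-0.69481495  0.36103732 -0.34246369]
```

View pics/w2.png

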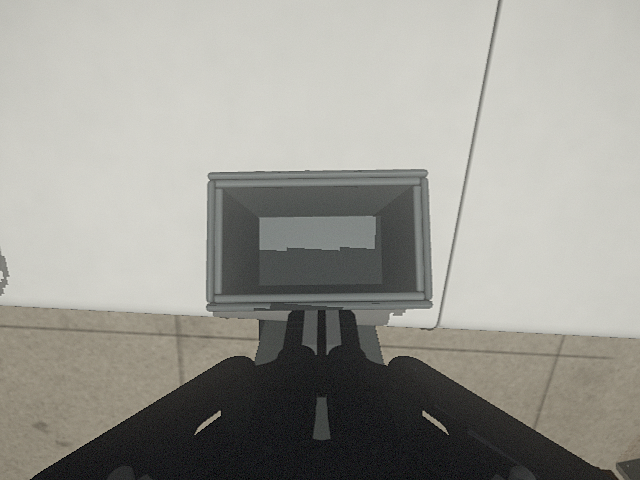

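```bash
python3 - <<'E'
from h import *
for q in [(207,174),(428,170),(432,306),(207,309),(217,318),(438,328)]:print(ray("wrist",q,0.08).round(4))
print([proj("wrist",[0.449+a,0.0185,0.063]).round(0) for a in (0,-0.011,0.011)])
cv2.imwrite("pics/t2.png",cv2.resize(manip.read_camera("top")[200:310,180:460,::-1],None,fx=2.8,fy=2.8,interpolation=cv2.INTER_CUBIC))
E
```

```text
[0.5099 0.061  0.08  ]
[ 0.5159 -0.0144  0.08  ]
[ 0.4639 -0.0241  0.08  ]
[0.4573 0.0631 0.08  ]
[0.4535 0.0594 0.08  ]
[ 0.4543 -0.028   0.08  ]
[array([320., 311.]), array([319., 333.]), array([322., 289.])]
```

View pics/t2.png

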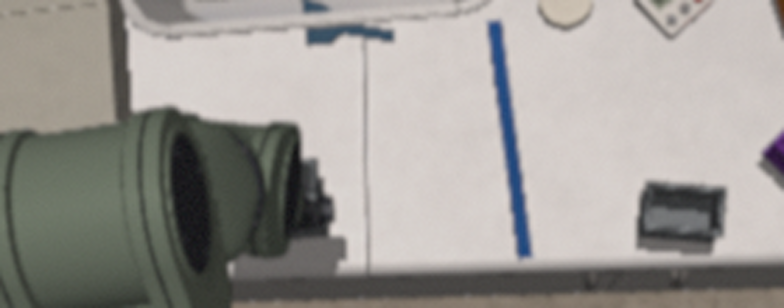

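The crate is tilting: the near rim now looks larger and has moved about 30 mm forward. I'll keep pushing.

>>> {"op": "step_arm", "data": {"series": [[[0, 0.15, 0, 0], [0, 0.15, 0, 0], [0, 0.15, 0, 0], [0, 0.1, 0, 0], [0, 0, 0, 0], [0, 0, 0, 0], [0, 0, 0, 0], [0, 0, 0, 0]]]}}

```text
t: 5.05
tcp_pos: [0.4759, 0.0202, 0.0633]
orientation: [0.484, 0.515, -0.484, 0.515]
wrist_force: [0.2, 0.2, 0.1]
opening: -0.0002
```

```bash
python3 - <<'E'
from h import *
s=manip.sense();print(s['tcp_pos'],s['wrist_force'])
cv2.imwrite("pics/w3.png",manip.read_camera("wrist")[:,:,::-1])
E
```

```text
[0.47591548 0.02017331 0.06333449] [0.15540808 0.18245895 0.12867082]
```

View pics/w3.png

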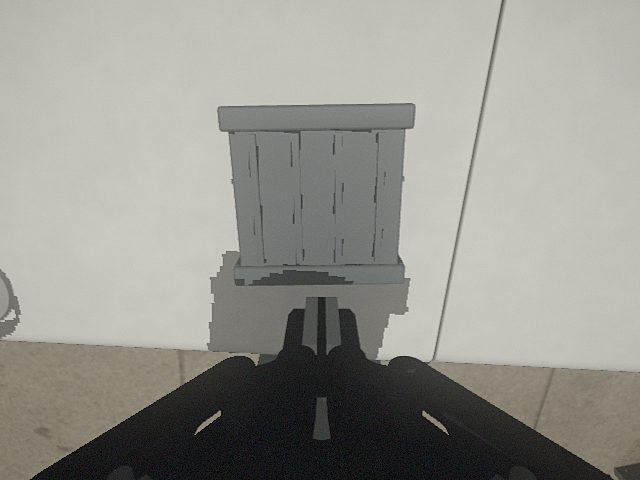

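```bash
python3 - <<'E'
from h import *
P=[ray("wrist",q,0.05).round(4) for q in [(219,106),(415,103),(404,282),(235,282)]]
for a in P:print(a)
print(np.linalg.norm(P[0]-P[1]),np.linalg.norm(P[2]-P[3]),np.mean(P,0))
print(np.array(manip.camera_params("wrist")["pose"]).round(3))
E
```

```text
[0.5594 0.0658 0.05  ]
[ 0.5653 -0.0123  0.05  ]
[ 0.4868 -0.0185  0.05  ]
[0.482  0.0606 0.05  ]
0.0783225382632611 0.07924550460436226 [0.523375 0.0239   0.05    ]
[[ 0.061  0.943  0.328  0.56 ]
 [-0.998  0.057  0.02   0.025]
 [ 0.    -0.328  0.945  0.206]
 [ 0.     0.     0.     1.   ]]
```

>>> {"op": "step_arm", "data": {"series": [[[-1, -0.2, 0, 0], [-1, -0.2, 0, 0], [-1, -0.3, 0, 0], [-0.2, -0.3, 1, 0.6], [0, -0.3, 1, 0], [0, -0.3, 1, 0], [0, -0.3, 1, 0], [0, -0.3, 1, 0], [0, -0.3, 1, 0], [0, 0, 1, 0], [0, 0, 1, 0], [0, 0, 0, 0]]]}}

```text
t: 6.6
tcp_pos: [0.3524, -0.3856, 0.2228]
orientation: [-0.501, -0.499, 0.502, -0.499]
wrist_force: [-0.1, 1.0, 0.2]
opening: -0.0002
```

```bash
python3 - <<'E'
from h import *
import pickle
s=manip.sense();print(s['tcp_pos'],Ro.from_quat(s['orientation']).as_matrix().round(3).tolist(),s['joints'].round(2))
p=manip.camera_params("wrist");im=manip.read_camera("wrist")[:,:,::-1]
pickle.dump(p,open("w4.pkl","wb"));cv2.imwrite("pics/w4.png",im)
cv2.imwrite("pics/s4.png",cv2.resize(manip.read_camera("scene")[180:340,220:460,::-1],None,fx=3,fy=3,interpolation=cv2.INTER_CUBIC))
E
```

```text
[ 0.35244451 -0.38557372  0.22280576] [[-0.001, 1.0, -0.005], [-0.001, -0.005, -1.0], [-1.0, -0.001, 0.001]] [ 0.7   0.64  0.13  1.69 -0.11  0.81 -0.7 ]
```

View pics/w4.png

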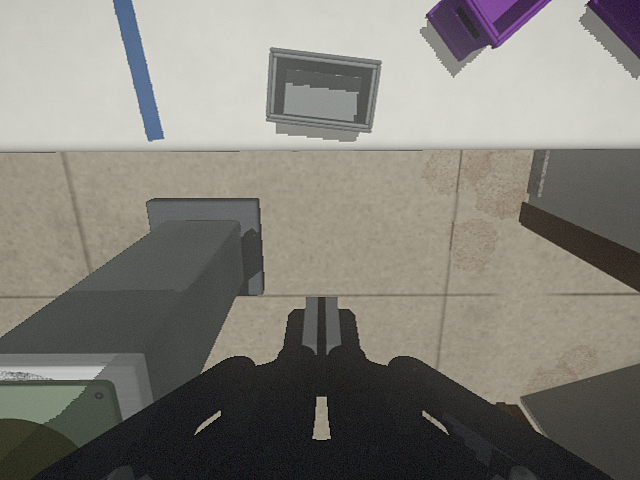

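View pics/s4.png

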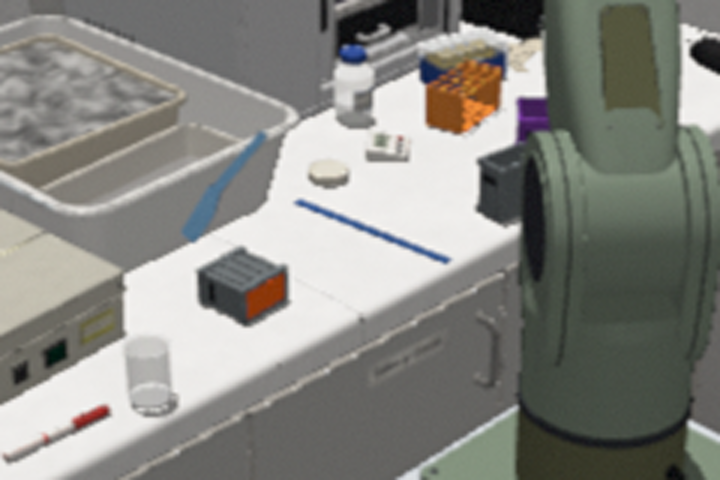

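The left crate lies on its back and the scene view shows the orange stamp on it. In the wrist view, the right crate's rim corners are at about (271,48), (381,61), (373,132) and (267,120).

```bash
python3 - <<'E'
from h import *
import pickle
p=pickle.load(open("w4.pkl","rb"))
P=[ray("w",q,0.079,p) for q in [(271,48),(381,61),(373,132),(267,120)]]
for q in P:print(q.round(4))
print(np.mean(P,0)); d=P[3]-P[2];print(np.arctan2(-d[0],d[1]),np.linalg.norm(d));d=P[0]-P[1];print(np.arctan2(-d[0],d[1]),np.linalg.norm(d))
for q in [(146,140),(162,138),(115,0),(129,0)]:print(ray("w",q,0,p).round(4))
E
```

```text
[ 0.4786 -0.3518  0.079 ]
[ 0.4699 -0.4291  0.079 ]
[ 0.4217 -0.4254  0.079 ]
[ 0.4307 -0.3464  0.079 ]
[ 0.45022416 -0.38821157  0.079     ]
-0.11386632883213225 0.07952523197245438
-0.1119022820852962 0.07779963210107389
[ 0.4115 -0.218   0.    ]
[ 0.4133 -0.2337  0.    ]
[ 0.5279 -0.2103  0.    ]
[ 0.5278 -0.2223  0.    ]
```

>>> {"op": "step_arm", "data": {"series": [[[0, 0.6, -0.1, 0], [0.8, 0, 0, 1], [0.8, 0, 0, 0], [0.8, 0, 0, 0], [0.8, 0, 0, 0], [0, 0, 0, 0], [0, 0.3, 0, 0], [0, 0.3, 0, 0], [0, 0.15, 0, 0], [0, 0.15, 0, 0], [0, 0.15, 0, 0], [0, 0.15, 0, 0]]]}}

```text
t: 8.2
tcp_pos: [0.4437, -0.3842, 0.0634]
orientation: [0.526, 0.473, -0.526, 0.473]
wrist_force: [-0.3, -0.4, 0.2]
opening: 0.0002
```

```bash
python3 - <<'E'
from h import *
s=manip.sense();print(s['tcp_pos'],s['wrist_force'])
cv2.imwrite("pics/w5.png",manip.read_camera("wrist")[:,:,::-1])
E
```

```text
[ 0.44368615 -0.38419972  0.06343311] [-0.34327617 -0.36317196  0.23272402]
```

View pics/w5.png

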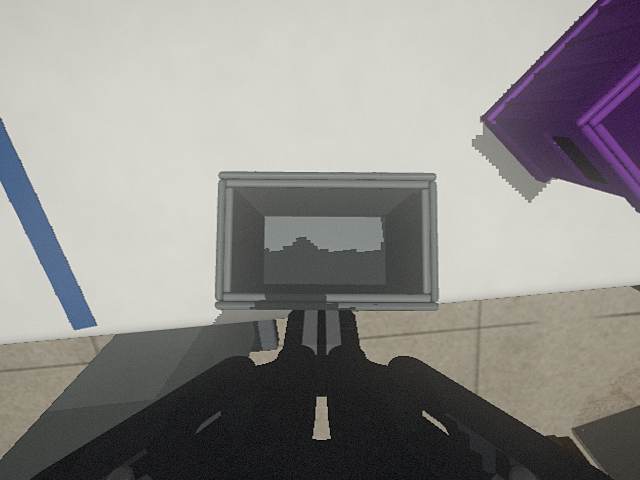

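The right crate is tilting the same way and sits square to the fingers. I'll finish the push.

>>> {"op": "step_arm", "data": {"series": [[[0, 0.15, 0, 0], [0, 0.15, 0, 0], [0, 0.15, 0, 0], [0, 0.12, 0, 0], [0, 0, 0, 0], [0, 0, 0, 0], [0, 0, 0, 0], [0, 0, 0, 0]]]}}

```text
t: 9.25
tcp_pos: [0.4716, -0.3872, 0.0633]
orientation: [0.526, 0.473, -0.526, 0.473]
wrist_force: [0.3, -1.1, 0.8]
opening: -0.0002
```

```bash
python3 - <<'E'
from h import *
s=manip.sense();print(s['tcp_pos'],s['wrist_force'])
cv2.imwrite("pics/w6.png",manip.read_camera("wrist")[:,:,::-1])
E
```

```text
[ 0.47155873 -0.3871865   0.06329389] [ 0.29949336 -1.12923342  0.83764759]
```

View pics/w6.png

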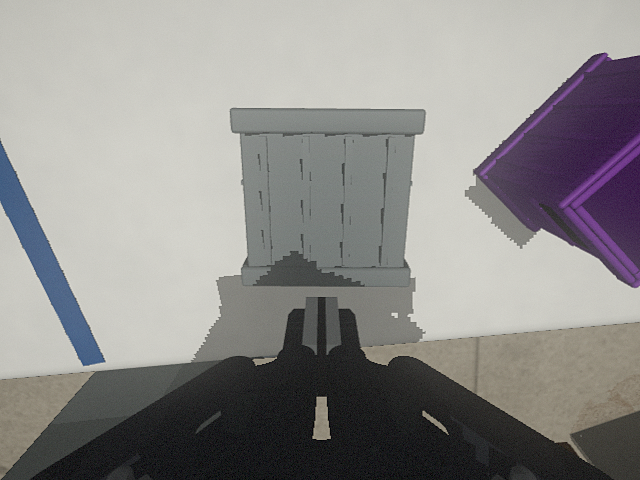

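The right crate lies flat on its back too. The fingers now go round to the left side of the stamped crate, after I check the clearance there.

```bash
python3 - <<'E'
from h import *
for q in [(225,250),(215,105),(222,208)]:print(ray("top",q,0.).round(3),ray("top",q,0.1).round(3))
E
```

```text
[0.552 0.2   0.   ] [0.535 0.174 0.1  ]
[1.027 0.239 0.   ] [0.98 0.21 0.1 ]
[0.685 0.211 0.   ] [0.659 0.184 0.1  ]
```

>>> {"op": "step_arm", "data": {"series": [[[-1, 0, 0, 0], [-1, 0, 0, 0], [-1, 0, 0, -1], [0, 0, 0, -0.85], [0, 0.2, -1, 0], [0, 0.2, -1, 0], [0, 0.2, -1, 0], [0, 0.2, -1, 0], [0, 0.2, -1, 0], [0, 0.2, -1, 0], [0, 0.2, -1, 0], [0, 0.2, -1, 0]]]}}

```text
t: 10.8
tcp_pos: [0.5164, 0.02, 0.2135]
orientation: [0.478, 0.521, -0.478, 0.521]
wrist_force: [1.2, -0.1, -0.1]
opening: -0.0002
```

>>> {"op": "step_arm", "data": {"series": [[[0, -0.1, -0.85, 0], [0, -0.05, -0.85, 0], [0, 0, 0, 0], [0, 0, 0, 0]]]}}

```text
t: 11.3
tcp_pos: [0.5015, 0.1017, 0.2134]
orientation: [0.478, 0.521, -0.478, 0.521]
wrist_force: [0.8, 0.4, -0.2]
opening: -0.0
```

```bash
python3 - <<'E'
from h import *
import pickle
s=manip.sense();print(s['tcp_pos'],Ro.from_quat(s['orientation']).as_matrix().round(3).tolist())
p=manip.camera_params("wrist");im=manip.read_camera("wrist")[:,:,::-1]
pickle.dump(p,open("w7.pkl","wb"));cv2.imwrite("pics/w7.png",im)
E
```

```text
[0.50154725 0.10167292 0.2133773 ] [[0.0, 0.996, 0.087], [-0.0, 0.087, -0.996], [-1.0, 0.0, 0.0]]
```

View pics/w7.png

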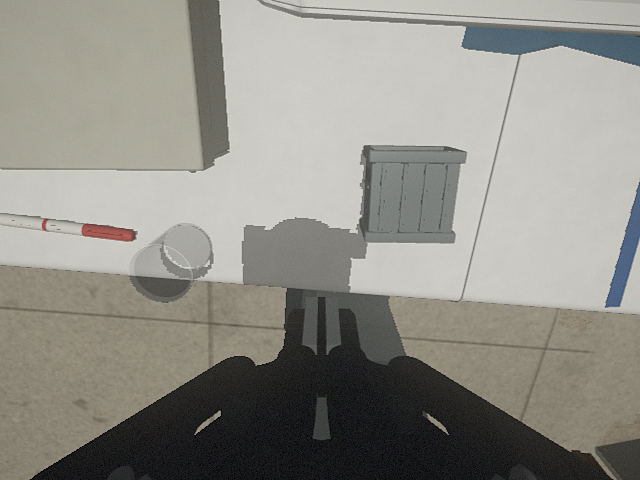

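```bash
python3 - <<'E'
from h import *
import pickle
p=pickle.load(open("w7.pkl","rb"))
for P in [(0.482,.0606,.05),(0.4868,-.0185,.05),(.5594,.0658,.05),(.5653,-.0123,.05),(0.518,0.0635,0.02)]:print(proj("w",P,p).round(0))
for q in [(364,242),(454,243),(369,150),(466,151)]:print(ray("w",q,.05,p).round(4))
for q in [(228,150),(205,170)]:print(ray("w",q,0,p).round(4))
E
```

```text
[365. 240.]
[455. 242.]
[371. 150.]
[467. 151.]
[363. 193.]
[0.48   0.0613 0.05  ]
[ 0.4859 -0.0182  0.05  ]
[0.5592 0.0672 0.05  ]
[ 0.5653 -0.0117  0.05  ]
[0.5434 0.1933 0.    ]
[0.5227 0.2153 0.    ]
```

>>> {"op": "step_arm", "data": {"series": [[[0, 0.26, 0, 0], [0.95, 0, 0, 0], [0.95, 0, 0, 0], [0.95, 0, 0, 0], [0.95, 0, 0, 0], [0, 0, 0.2, 0], [0, 0, 0.2, 0], [0, 0, 0.2, 0], [0, 0, 0.2, 0], [0, 0, 0.2, 0], [0, 0, 0.2, 0], [0, 0, 0.2, 0]]]}}

```text
t: 12.85
tcp_pos: [0.5206, 0.0331, 0.0234]
orientation: [0.478, 0.521, -0.478, 0.521]
wrist_force: [0.3, 2.5, 1.4]
opening: -0.0001
```

```bash
python3 - <<'E'
from h import *
s=manip.sense();print(s['tcp_pos'],s['wrist_force'])
cv2.imwrite("pics/w8.png",manip.read_camera("wrist")[:,:,::-1])
E
```

```text
[0.52055281 0.03311054 0.02335236] [0.29427279 2.5477952  1.44683825]
```

View pics/w8.png

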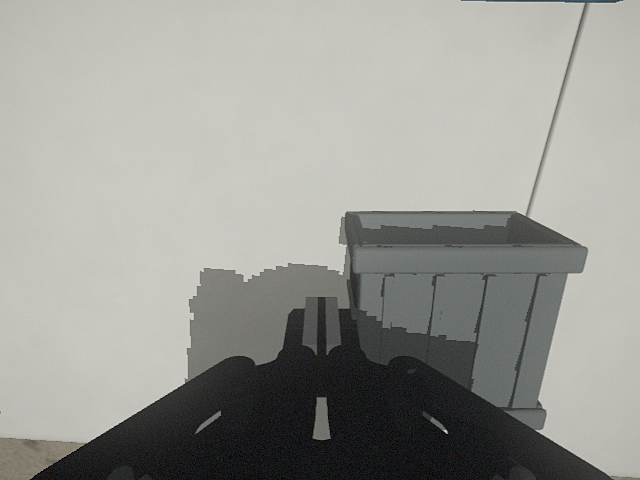

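```bash
python3 - <<'E'
from h import *
a,b=ray("wrist",(352,250),.05),ray("wrist",(585,247),.05);print(a,b,np.linalg.norm(a-b),(a+b)/2)
E
```

```text
[0.56119009 0.02418939 0.05      ] [ 0.56896412 -0.05414588  0.05      ] 0.078720071363625 [ 0.56507711 -0.01497825  0.05      ]
```

>>> {"op": "step_arm", "data": {"series": [[[0, 0, 0.2, 0], [0, 0, 0.2, 0], [0, 0, 0.2, 0], [0, 0, 0.2, 0], [0, 0, 0.2, 0], [0, 0, 0.2, 0], [0, 0, 0.2, 0], [0, 0, 0.2, 0], [0, 0, 0.2, 0], [0, 0, 0.2, 0]]]}}

```text
t: 14.15
tcp_pos: [0.5293, -0.0665, 0.0233]
orientation: [0.478, 0.521, -0.478, 0.521]
wrist_force: [0.5, 0.2, -0.8]
opening: 0.0001
```

```bash
python3 - <<'E'
from h import *
s=manip.sense();print(s['tcp_pos'],s['wrist_force'])
cv2.imwrite("pics/w9.png",manip.read_camera("wrist")[:,:,::-1])
E
```

```text
[ 0.52930124 -0.06649389  0.0232813 ] [ 0.45204681  0.19422329 -0.78552948]
```

View pics/w9.png

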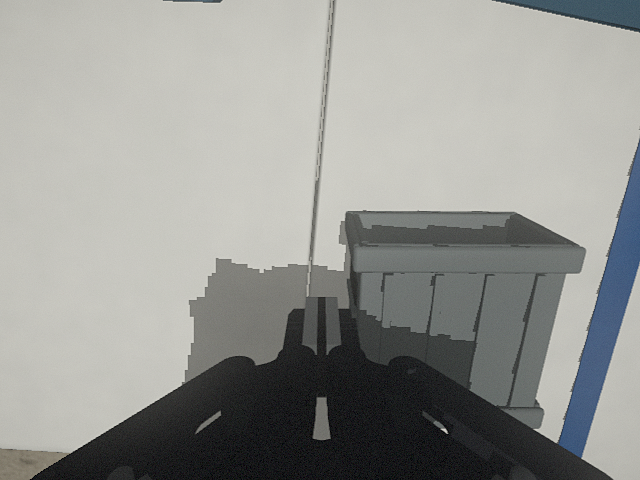

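>>> {"op": "step_arm", "data": {"series": [[[0, 0, 0.2, 0], [0, 0, 0.2, 0], [0, 0, 0.2, 0], [0, 0, 0.2, 0], [0, 0, 0.2, 0], [0, 0, 0.2, 0], [0, 0, 0.2, 0], [0, 0, 0.2, 0], [0, 0, 0.15, 0], [0, 0, 0.1, 0], [0, 0, 0.05, 0], [0, 0, 0, 0]]]}}

```text
t: 15.7
tcp_pos: [0.5376, -0.1606, 0.0232]
orientation: [0.478, 0.521, -0.478, 0.521]
wrist_force: [0.2, 0.6, -0.8]
opening: -0.0001
```

```bash
python3 - <<'E'
from h import *
s=manip.sense();print(s['tcp_pos'],s['wrist_force'])
cv2.imwrite("pics/w10.png",manip.read_camera("wrist")[:,:,::-1])
E
```

```text
[ 0.53756837 -0.16060551  0.02324402] [ 0.17443524  0.62122997 -0.78479536]
```

View pics/w10.png

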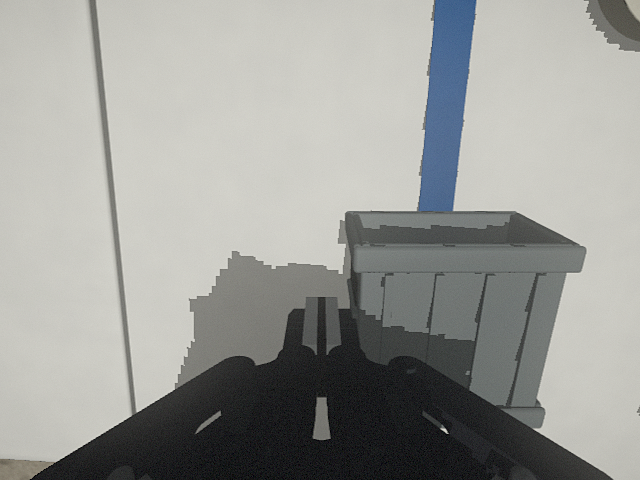

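```bash
python3 - <<'E'
from h import *
a,b=ray("wrist",(352,250),.049),ray("wrist",(585,248),.049);ym=(a+b)/2
ax=np.array([np.cos(np.arctan2(-(a-b)[0],(a-b)[1])),np.sin(np.arctan2(-(a-b)[0],(a-b)[1])),0]);mid=ym-0.04*ax
l1,l2=ray("wrist",(436,205),0),ray("wrist",(454.5,0),0)
d=(l2-l1)/np.linalg.norm(l2-l1);n=np.array([-d[1],d[0],0])
print(ym,mid,l1,l2,"yaw",np.arctan2(d[1],d[0]),"offset",(mid-l1)@n)
o=np.array([.5415,-.2155,0]);n=np.array([-np.sin(.0965),np.cos(.0965),0]);print((mid-o)@n)
E
```

```text
[ 0.5815932  -0.20739304  0.049     ] [ 0.54177777 -0.21123121  0.049     ] [ 0.58516558 -0.21017037  0.        ] [ 0.66685432 -0.20184612  0.        ] yaw 0.1015515236509749 offset 0.0033431553695878534
0.004222162992760556
```

It is about 3.5–4 mm short, so I'll nudge it, back off and lift.

>>> {"op": "step_arm", "data": {"series": [[[0, 0, 0.07, 0], [0, 0, 0, 0], [0, 0, -0.4, 0], [0, 0, -0.4, 0], [-1, 0, 0, 0], [-1, 0, 0, 0], [-1, 0, 0, 0], [-0.5, -0.8, 0.6, 0], [0, -0.8, 0.6, 0], [0, 0, 0, 0], [0, 0, 0, 0]]]}}

```text
t: 17.12
tcp_pos: [0.4605, -0.1897, 0.1983]
orientation: [0.478, 0.522, -0.477, 0.522]
wrist_force: [0.0, 0.3, -0.1]
opening: -0.0001
```

```bash
python3 - <<'E'
from h import *
import pickle
s=manip.sense();print(s['tcp_pos'],s['wrist_force'])
p=manip.camera_params("wrist");pickle.dump(p,open("w11.pkl","wb"))
cv2.imwrite("pics/w11.png",manip.read_camera("wrist")[:,:,::-1])
cv2.imwrite("pics/s11.png",cv2.resize(manip.read_camera("scene")[180:340,220:460,::-1],None,fx=3,fy=3,interpolation=cv2.INTER_CUBIC))
E
```

```text
[ 0.46049061 -0.18965314  0.19830157] [ 0.03308121  0.34891412 -0.10499704]
```

View pics/w11.png

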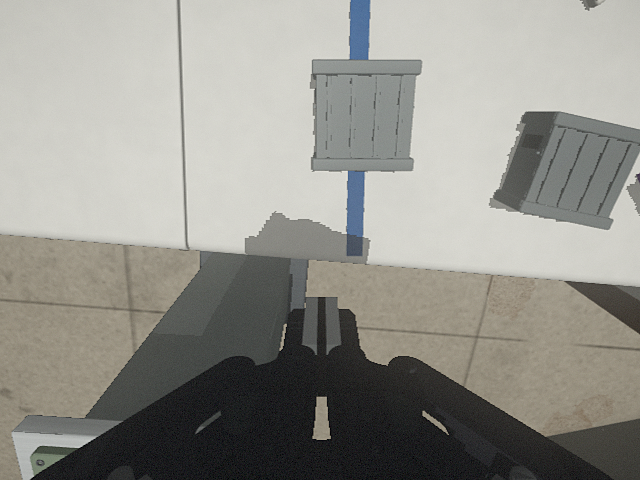

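View pics/s11.png

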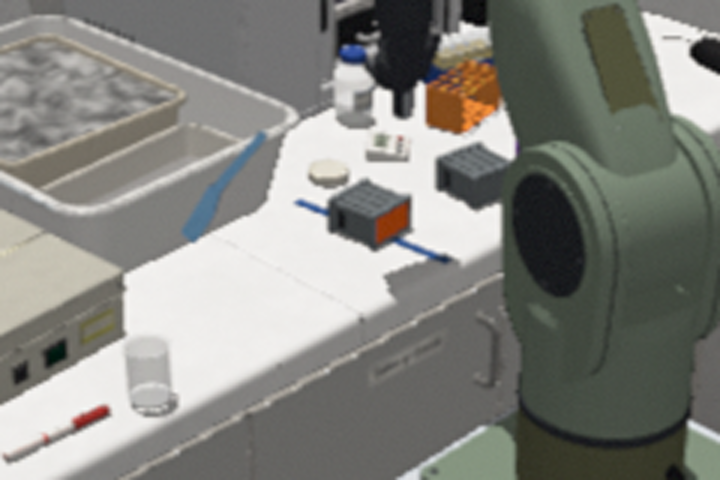

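The wrist view shows the stamped crate across the line, with corners at about (312,61), (421,61), (413,171) and (312,170). The other crate lies on its back to the right. Last numeric check follows.

```bash
python3 - <<'E'
from h import *
import pickle
p=pickle.load(open("w11.pkl","rb"))
P=np.array([ray("w",q,.049,p) for q in [(312,61),(421,61),(413,171),(312,170)]]);print(P.round(3))
m=P.mean(0)
l1,l2=ray("w",(355.5,240),-.001,p),ray("w",(360,20),-.001,p);d=(l2-l1)/np.linalg.norm(l2-l1);n=np.array([-d[1],d[0],0])
print(m,"off",(m-l1)@n, "x along", (m-np.array([.5415,-.2155,0]))@d)
Q=np.array([ray("w",q,.049,p) for q in [(556,112),(640,128),(610,228),(533,212)]]);print(Q.round(3),(Q.mean(0)-l1)@n)
E
```

```text
[[ 0.578 -0.173  0.049]
 [ 0.585 -0.251  0.049]
 [ 0.506 -0.259  0.049]
 [ 0.5   -0.179  0.049]]
[ 0.54231677 -0.2154766   0.049     ] off -0.0001314590076229744 x along 0.000815052748428923
[[ 0.559 -0.358  0.049]
 [ 0.554 -0.425  0.049]
 [ 0.474 -0.43   0.049]
 [ 0.482 -0.362  0.049]] -0.175328644852111
```

```bash
python3 -c "
from rig import manip
print(manip.hand_in())"
```

```text
the job is handed in; nothing more can be done
None
```

I tipped the left crate and then the right one onto their backs with the closed fingertips. The stamp was on the left crate, so I pushed that one sideways with the outside of the fingers onto the blue line. Then I backed off, lifted clear and handed in at about 17 s; the hand-in reports no verdict.

My last checks, all from the wrist and scene cameras:
- **Stamped crate:** it lies on its back with the orange patch facing the robot. Its middle is about 0 mm sideways from the line (calibration is good to about 2 mm) and within 1 mm of the strip's middle lengthwise.
- **Other crate:** it lies on its back where it fell, with its middle about 0.17 m from the line. It was partly cut off at the edge of the last picture.
- **Bystanders:** the beaker, marker, dish and timer look undisturbed in the last scene view. The masking tape roll was outside that crop, so I did not recheck it, though the arm never went near it.
- **Gripper:** it touches nothing, with the wrist force near zero.

No check failed. The one disagreement was a few mm between estimates of the line's angle, which made no difference where the crate was placed.

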